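Hold the spring lock of a document box open with its key

TASK

I want to lift the lid of the grey document box, so please draw its bolt for me: take the blue-headed key out of the wooden key block, push it straight down into the lock until its shoulder sits on the lock face (the pins are sticky, so it may need a little wiggling), and only then turn it a quarter turn clockwise. The lock springs back by itself, so finish while still gripping the key, holding it fully home and turned. Leave the grey-headed spare key in the block and do not disturb the mug, the eraser and the stapler.

Things in the scene. Friction and masses are not known exactly. Their poses are not given: they have to be found in the camera images.
- blue_key: key with a blue plastic head, upright in the block, blade down. Origin: centre of the shoulder (underside of the head), where the blade begins. Own z up, x along its width, y through its thickness. Neck 18 wide x 9 thick up to z = 12 mm, then head 30 wide x 10 thick up to z = 42 mm: grip the head across its thickness (along y). The same both ways round. About 36 g.
- grey_key: the spare: the same key with a grey head, in the other slot of the block (which slot is which varies). Must stay there.
- blue_key_tip (a point): tip of the blue key's steel blade, 28 mm below its shoulder. The blade is 12 wide x 4 mm thick; its last 9 mm taper to 5 x 2 mm at the tip.
- key_block: fixed light wooden block 46 (x) x 128 (y) x 36 mm high, origin under its centre. Two slots at y = +32 and -32 mm, 32 mm deep, 15 mm long along y, 6 mm wide along x; the keys stand in them with their shoulders on the block's top, a key's width along the block's y.
- document_box: fixed grey steel box 152 (x) x 184 (y) x 70 mm high, origin at its foot, straight under the lock axis; front face 36 mm before that (-x). Dark lid from 50 mm behind it, lid top at 73 mm, low handle to 87 mm. A brass bolt, 5 mm high, slides as the lock turns; it lies 22 mm or more behind (+x of) the lock axis, its keeper on the lid is 10 mm high.
- lock_face (a point): centre of the lock's round brass face (27 mm across, in a blue ring), 72 mm above the worktop; axes as the box, z up. Keyway 13.6 x 5.4 mm, 34 mm deep, its length along the box's y while the lock is at 0. Two sticky pins, 9 and 17 mm down, jut 3.5 mm into its ends; the blade's taper shoves each aside with 5 to 12 N of push, less if the key is rocked 1 mm along its width.
- lock_plug (a joint): turn of the lock's plug, rad: 0 at rest, grows clockwise seen from above, stop at 1.50. A spring (0.015 N m at rest, 0.1 N m at the stop) turns it back. The key has about 0.12 rad of play in the slot, so the hand must turn a little more than the plug.
- mug: white mug, 82 mm across, 94 mm high, behind the work; bystander
- eraser: white eraser in a dark blue sleeve, 52 x 23 x 12 mm, lying in front of the work; bystander
- stapler: red stapler, 140 x 36 x 51 mm, behind the work; bystander
Mind the look-alikes: they are no part of the job. Of the things like the key_block, leave any that is yellow; of the rest the smaller one is meant. What is shaped like the blue_key but red or turquoise is not meant.

How it is judged:
By the outcome, as a careful person would: the job done as asked, in the order asked, and still so for the second after the job is handed in, while the arm keeps its last pose, push and grip.
It also fails if it takes over 48 s, if anything falls off the work surface, if the arm or the gripper's body presses on something with over 40 N, if the wrist force passes 120 N, or if a joint passes its speed limit or range.

ROBOT

A 6-joint arm with a two-finger parallel gripper is mounted at the origin on a cart in front of the work surface, level with it; the furniture and walls round the work are solid. World frame = base frame: x ahead of the robot, y to its left, z up, the work surface at z = 0. Lengths are in m, angles in rad, forces in N, time in s.
With the tool pointing down it reaches from about 0.35 to 0.775 m from the base axis. Payload 7.3 kg.
Tool frame: the origin (TCP) lies midway between the tips of the shut fingers; the grasp point (between the pads) lies 19 mm behind it; x points along the fingers, z is the direction in which the jaws open and shut, and the axes are right-handed (so a half turn about x gives the same grasp; the last joint's range is limited). The gripper opens to 92 mm and grips with 3 to 60 N. Pads are 19 mm wide; open, the fingers measure 130 mm over their backs; the gripper's body (75 mm by 190 mm) begins 47 mm behind the grasp point.
Start: joints at [-1.488, 0.342, 1.524, -0, 1.275, -0.146], TCP at [0.119, -0.511, 0.227] pointing down, gripper open.
Joint ranges: [-2.53, 2.53], [-0.77, 2.02], [0.04, 2.7], [-1, 4.14], [0.28, 2.66], [-3.11, 3.11]. Speed limits (rad/s): [2.57, 2.57, 3.14, 3.14, 3.14, 3.14].

INTERFACE

Orientations are given as [roll, pitch, yaw] about the fixed x, y, z axes, in that order (R = Rz(yaw) Ry(pitch) Rx(roll)).
In Python, from cell import observe, cams, robot gives the robot as it stands.
- The arm moves only by the tool jog_arm, never from a script. Its argument "plan" is one flat list of numbers, 7 for each row, row after row: the turn, a rotation vector about the tool's x, y, z in degrees, then the shift along the tool's x, y, z in cm, then the opening, from -1 (shut) to 1 (fully open). In form: [ax, ay, az, x, y, z, jaw, ax, ay, az, x, y, z, jaw, ...]. A call has 1 to 10 rows; each row is the pose to reach, as a shift and turn from the pose commanded when the call began, along the tool's axes at that moment; what a row does not reach only later rows make up. A row lasts 1/10 s, in which the tool goes at most 50 mm and 8.59 degrees, less where a joint would pass 70% of its speed; a pose out of reach is approached as far as the arm can. A call with a gripper value outside its range is refused whole. The fingers move at their own pace and stop on an object; "newtons" is the grip in N (left out, the last holds). Time passes only in rows, so rows that repeat a pose let the fingers close. It gives the time, the measured TCP pose, the force and the opening at its end, in the units of the state.
- observe(): the state, without advancing time (a new reading comes with each control period).
- cams.read_camera(name): name is "side" or "top"; returns a dict with "image" (400x640x3 uint8, red, green, blue), "fov_y" (degrees; the focal length in pixels is half the picture's height over the tangent of half this angle, whatever the lens; pixels are square), "cx", "cy" (the principal point, pixels), "T" (4x4, takes a point from camera to world coordinates). Camera axes: x right, y down, z forward; pixel columns grow to the right and rows downward; lengths in m; the calibration is good to about 2 mm. A picture is of the moment at which its call begins. There is no depth.
- robot.hand_in(): hands the job in, once; it reports no verdict.
The state is a dict: "time": time; "qpos": joint angles; "qvel": joint speeds; "joint_efforts": joint torques, N m; "tool_pos": TCP position; "tool_rot": TCP orientation; "contact_force": force on the tool from outside, world axes, zero at the start; "torque": the same for the moment, N m; "opening": finger opening in m.
Only numpy, scipy, OpenCV 4.12 (cv2) and the standard library are available. Lean on these libraries where they do the work, as an engineer would, in place of code of your own. Each camera call takes 0.05 s, during which the arm holds its last target.

## Working session

There is one attempt and no reset: what is moved stays moved. The work goes in short steps, Python scripts to look and compute and a tool call to move; the robot and the scene stay as the last step left them, time stands still between calls to the robot, and variables do not carry over. Pictures are saved under pics/ and viewed, and the job is handed in when it is done.

Besides the shell and the picture viewer there is one more tool, called after ">>>" in YAML: its name, and indented under it one key for each argument. jog_arm: Moves the arm, as the interface text tells. Its arguments: {"type":"object","properties":{"plan":{"type":"array"},"newtons":{"type":"number"}},"required":["plan"]}

```bash
ls; mkdir -p pics
python3 - <<'E'
from cell import observe,cams,robot
import cv2,numpy as np
s=observe();print(s)
for n in("side","top"):
    c=cams.read_camera(n);cv2.imwrite(f"pics/{n}0.png",c["image"][:,:,::-1]);print(n,c["fov_y"],c["cx"],c["cy"],c["T"].round(4).tolist())
E
```

```text
pics
{'time': 0.0, 'qpos': array([-1.48798818e+00,  3.42719630e-01,  1.52501302e+00, -1.10215571e-05,
        1.27540279e+00, -1.46022935e-01]), 'qvel': array([ 0.0003316 , -0.00077586, -0.00265653,  0.00196997,  0.00012868,
       -0.00108518]), 'joint_efforts': array([ 1.04223553e-03, -4.31238163e+01, -2.44219315e+01,  7.18867988e-02,
        5.59753203e-02, -1.13339490e-04]), 'tool_pos': array([ 0.11906318, -0.5109024 ,  0.22604797]), 'tool_rot': array([3.00240091, 1.5692535 , 1.66043888]), 'contact_force': array([ 0.10088068, -0.3769259 ,  0.05117567]), 'torque': array([-0.01778214,  0.03370531, -0.04927652]), 'opening': 0.09196821560645756}
side 53.97319796599441 316.57109919344794 204.49479238008172 [[0.8965, -0.2223, 0.3833, 0.2377], [-0.4425, -0.4046, 0.8003, -0.7718], [-0.0228, -0.887, -0.4611, 0.4857], [0.0, 0.0, 0.0, 1.0]]
top 54.00251776461059 322.24385505776115 194.83225166504445 [[0.0148, -0.9954, 0.0941, 0.4819], [-0.9998, -0.0134, 0.0157, -0.0353], [-0.0144, -0.0944, -0.9954, 1.23], [0.0, 0.0, 0.0, 1.0]]
```

View pics/side0.png

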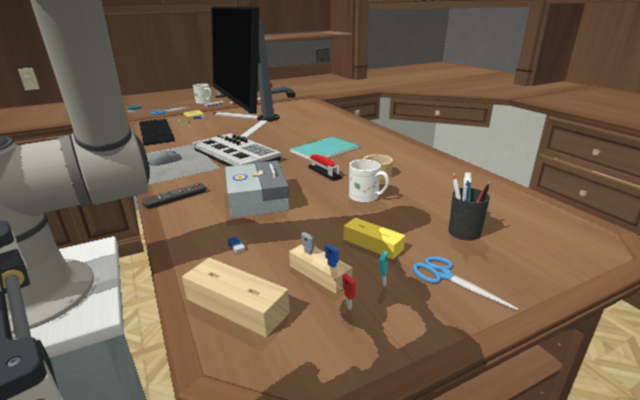

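View pics/top0.png

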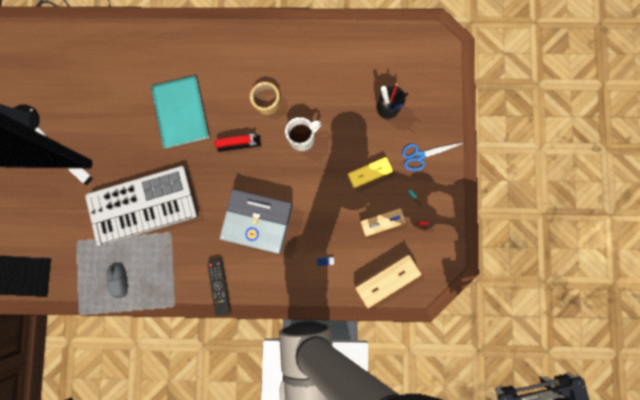

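The side view shows the target block at about (320,268), the blue key at (332,256), the grey key at (307,242) and the lock at (240,177). In the top view the block is at (383,222), the blue key at (396,219) and the lock at (252,234). I'll zoom in on these.

```bash
cat > h.py <<'E'
import numpy as np,cv2
from cell import observe,cams,robot
def K(c):
    f=200/np.tan(np.radians(c["fov_y"])/2); return f
def ray(c,u,v):
    f=K(c);d=np.array([(u-c["cx"])/f,(v-c["cy"])/f,1]);T=c["T"];return T[:3,3],T[:3,:3]@d
def onz(c,u,v,z):
    o,d=ray(c,u,v);return o+d*(z-o[2])/d[2]
def proj(c,p):
    T=c["T"];q=T[:3,:3].T@(np.asarray(p)-T[:3,3]);f=K(c);return np.array([c["cx"]+f*q[0]/q[2],c["cy"]+f*q[1]/q[2]])
def tri(c1,p1,c2,p2):
    o1,d1=ray(c1,*p1);o2,d2=ray(c2,*p2);d1/=np.linalg.norm(d1);d2/=np.linalg.norm(d2)
    A=np.c_[d1,-d2];t=np.linalg.lstsq(A,o2-o1,rcond=None)[0]
    a=o1+t[0]*d1;b=o2+t[1]*d2;return (a+b)/2,np.linalg.norm(a-b)
def crop(c,x0,y0,w,h,s,fn):
    im=c["image"][y0:y0+h,x0:x0+w,::-1];cv2.imwrite(fn,cv2.resize(im,None,fx=s,fy=s,interpolation=cv2.INTER_CUBIC))
E
python3 - <<'E'
from h import *
s=cams.read_camera("side");t=cams.read_camera("top")
import pickle;pickle.dump((s,t),open("c0.pkl","wb"))
crop(s,270,215,130,100,6,"pics/s1.png")
crop(t,345,180,100,75,8,"pics/t1.png")
crop(s,215,145,90,75,8,"pics/s2.png")
crop(t,210,180,100,75,8,"pics/t2.png")
E
```

```text
(no output)
```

View pics/s1.png

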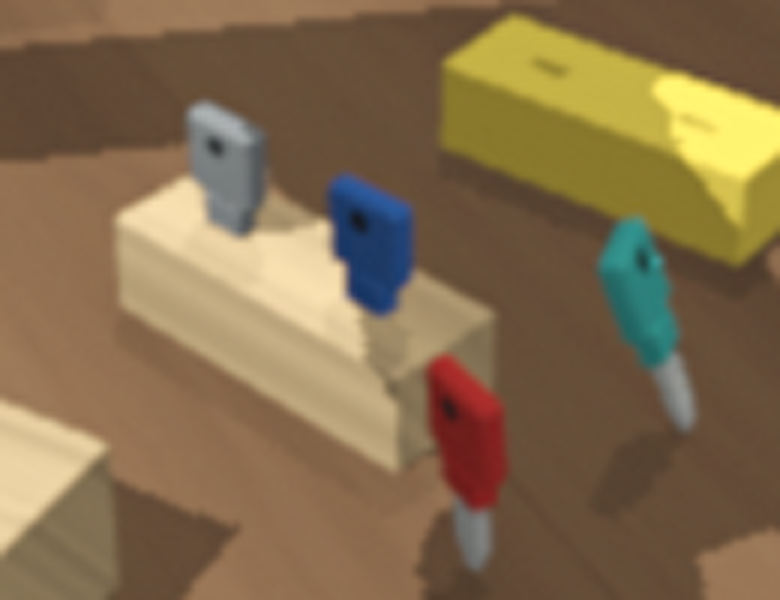

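View pics/t1.png

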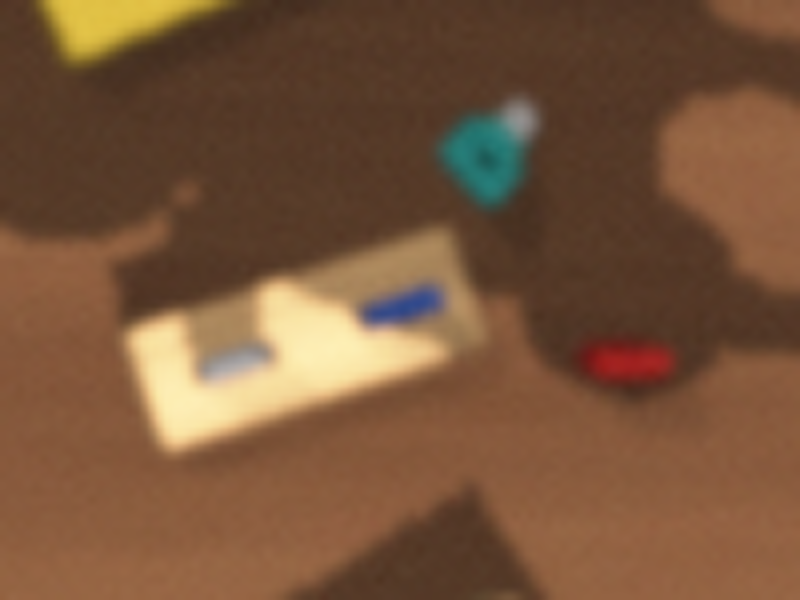

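View pics/s2.png

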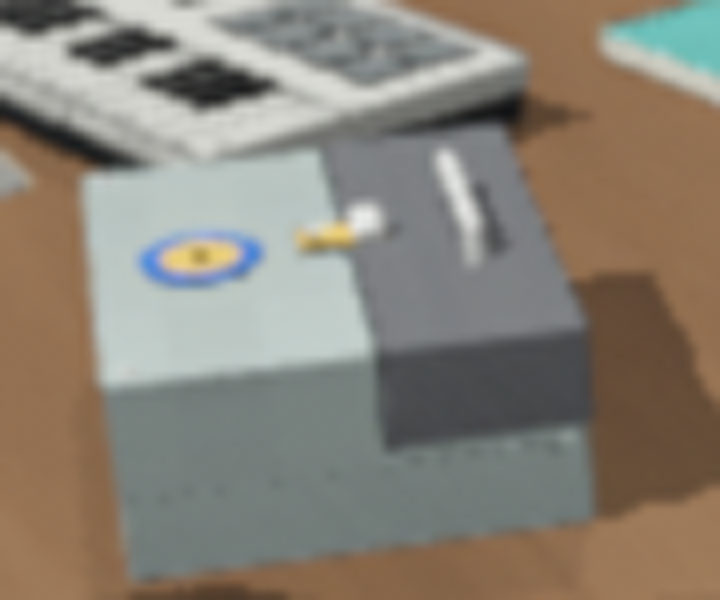

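View pics/t2.png

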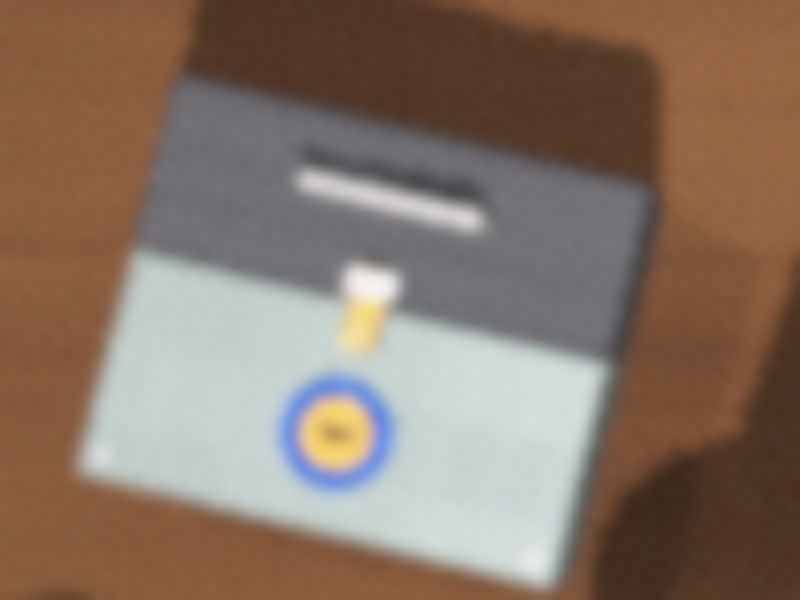

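Run:
```python
from h import *
import pickle;s,t=pickle.load(open("c0.pkl","rb"))
def mask(c,x0,y0,w,h,f):
    m=np.zeros((400,640),np.uint8);hsv=cv2.cvtColor(c["image"],cv2.COLOR_RGB2HSV).astype(int)
    m[y0:y0+h,x0:x0+w]=f(hsv)[y0:y0+h,x0:x0+w];return m
blue=lambda q:(q[...,0]>100)&(q[...,0]<130)&(q[...,1]>120)&(q[...,2]>60)
lum=lambda q:(q[...,0]>10)
def ell(m):
    cs=cv2.findContours(m,cv2.RETR_EXTERNAL,cv2.CHAIN_APPROX_NONE)[0];c=max(cs,key=cv2.contourArea);return c
# lock ring: filled hull moments
P={}
for n,c,r in(("side",s,(220,160,40,35)),("top",t,(235,220,35,30))):
    m=mask(c,*r,blue);k=cv2.convexHull(ell(m));M=cv2.moments(k);e=cv2.fitEllipse(ell(m));P[n]=(M['m10']/M['m00'],M['m01']/M['m00']);print("ring",n,P[n],e, onz(c,*P[n],.072))
print(tri(s,P["side"],t,P["top"]))
# top view blue key
m=mask(t,380,205,30,30,blue);k=ell(m);ys,xs=np.nonzero(m);uv=(xs.mean(),ys.mean());print("key top px",uv,len(xs))
w=np.array([onz(t,x,y,.078)[:2] for x,y in zip(xs,ys)]).astype(np.float32)
print("keytop",w.mean(0),cv2.minAreaRect(w));C=np.cov(w.T);ev=np.linalg.eigh(C);print(ev)
# block top rect
wood=lambda q:(q[...,0]>8)&(q[...,0]<30)&(q[...,1]<125)&(q[...,2]>120)
m=mask(t,355,205,55,40,wood)|mask(t,380,205,30,30,blue);m=cv2.morphologyEx(m,cv2.MORPH_CLOSE,np.ones((5,5)))
k=ell(m)[:,0];w=np.array([onz(t,x,y,.036)[:2] for x,y in k]).astype(np.float32);print("block",cv2.minAreaRect(w))
cv2.imwrite("pics/m.png",cv2.resize(m[200:250,350:420]*255,None,fx=6,fy=6))
# side key: extremes
m=mask(s,318,240,30,32,blue);ys,xs=np.nonzero(m);print("side key",xs.min(),xs.max(),ys.min(),ys.max(),xs.mean(),ys.mean(),len(xs))
a=ell(m)[:,0];print(cv2.approxPolyDP(a,1.5,True)[:,0].tolist())
# box: light grey panel in top
lg=lambda q:(q[...,0]>60)&(q[...,0]<110)&(q[...,1]<60)&(q[...,2]>140)
m=mask(t,215,195,80,65,lambda q:lg(q)|blue(q));m=cv2.morphologyEx(m,cv2.MORPH_CLOSE,np.ones((9,9)));k=ell(m)[:,0]
w=np.array([onz(t,x,y,.070)[:2] for x,y in k]).astype(np.float32);r=cv2.minAreaRect(w);print("box front",r)
print(cv2.boxPoints(r))
```

```text
ring side (233.77777777777774, 178.2222222222222) ((233.75, 178.25), (0.7071068286895752, 6218.77783203125), 135.0) [0.45577388 0.18761193 0.072     ]Traceback (most recent call last):
  File "<stdin>", line 13, in <module>
cv2.error: OpenCV(4.12.0) /io/opencv/modules/imgproc/src/shapedescr.cpp:361: error: (-201:Incorrect size of input array) There should be at least 5 points to fit the ellipse in function 'fitEllipseNoDirect'
```

```bash
cat > m.py <<'E'
from h import *
import pickle;s,t=pickle.load(open("c0.pkl","rb"))
def mask(c,x0,y0,w,h,f):
    m=np.zeros((400,640),np.uint8);hsv=cv2.cvtColor(c["image"],cv2.COLOR_RGB2HSV).astype(int)
    m[y0:y0+h,x0:x0+w]=f(hsv)[y0:y0+h,x0:x0+w];return m
blue=lambda q:(q[...,0]>100)&(q[...,0]<130)&(q[...,1]>90)&(q[...,2]>60)
def ell(m):
    cs=cv2.findContours(m,cv2.RETR_EXTERNAL,cv2.CHAIN_APPROX_NONE)[0];return max(cs,key=cv2.contourArea)
P={}
for n,c,r in(("side",s,(227,168,25,20)),("top",t,(240,222,25,25))):
    m=mask(c,*r,blue);ys,xs=np.nonzero(m);k=cv2.convexHull(np.c_[xs,ys].astype(np.int32));M=cv2.moments(k);P[n]=(M['m10']/M['m00'],M['m01']/M['m00']);print("ring",n,P[n],cv2.boundingRect(k),onz(c,*P[n],.072))
    y=mask(c,*r,lambda q:(q[...,0]>12)&(q[...,0]<32)&(q[...,1]>90));ys,xs=np.nonzero(y);print(" brass",xs.mean(),ys.mean(),len(xs),onz(c,xs.mean(),ys.mean(),.072))
print(tri(s,P["side"],t,P["top"]))
m=mask(t,380,205,30,30,blue);ys,xs=np.nonzero(m);print("key top px",xs.mean(),ys.mean(),len(xs))
w=np.array([onz(t,x,y,.078)[:2] for x,y in zip(xs,ys)]).astype(np.float32)
print("keytop",w.mean(0),cv2.minAreaRect(w));print(np.linalg.eigh(np.cov(w.T)))
wood=lambda q:(q[...,0]>8)&(q[...,0]<30)&(q[...,1]<125)&(q[...,2]>120)
m=mask(t,355,205,55,40,wood)|mask(t,380,205,30,30,blue);m=cv2.morphologyEx(m,cv2.MORPH_CLOSE,np.ones((5,5)))
k=ell(m)[:,0];w=np.array([onz(t,x,y,.036)[:2] for x,y in k]).astype(np.float32);print("block",cv2.minAreaRect(w))
cv2.imwrite("pics/m.png",cv2.resize(m[200:250,350:420]*255,None,fx=6,fy=6))
m=mask(s,318,240,30,32,blue);a=ell(m)[:,0];print("side key",cv2.approxPolyDP(a,1.5,True)[:,0].tolist())
lg=lambda q:(q[...,0]>60)&(q[...,0]<110)&(q[...,1]<60)&(q[...,2]>140)
m=mask(t,215,195,80,65,lambda q:lg(q)|blue(q));m=cv2.morphologyEx(m,cv2.MORPH_CLOSE,np.ones((9,9)));k=ell(m)[:,0]
w=np.array([onz(t,x,y,.070)[:2] for x,y in k]).astype(np.float32);r=cv2.minAreaRect(w);print("box front",r);print(cv2.boxPoints(r))
E
python3 m.py
```

```text
ring side (239.58503401360542, 177.33673469387756) (233, 175, 15, 6) [0.47108739 0.18575362 0.072     ]
 brass 239.5 176.5 14 [0.47250522 0.19137286 0.072     ]
ring top (251.52292441140023, 233.55514250309787) (245, 227, 14, 14) [0.47410924 0.18947124 0.072     ]
 brass 251.625 233.72916666666666 48 [0.47360408 0.18915375 0.072     ]
(array([0.47315574, 0.19013411, 0.06994294]), np.float64(0.0019486373970761563))
key top px 394.75 218.0625 16
keytop [ 0.5254516  -0.23016423] ((0.5251905918121338, -0.22958718240261078), (0.005513413343578577, 0.021312160417437553), 19.178903579711914)
EighResult(eigenvalues=array([2.91742874e-06, 4.27384402e-05]), eigenvectors=array([[-0.96898951, -0.24710185],
       [-0.24710185,  0.96898951]]))
block ((0.5148313641548157, -0.2002447545528412), (0.04949737712740898, 0.12967032194137573), 18.825159072875977)
side key [[327, 244], [325, 250], [328, 263], [334, 266], [338, 258], [338, 251]]
box front ((0.480525404214859, 0.1853960156440735), (0.17874309420585632, 0.08331271260976791), 77.58719635009766)
[[0.42063206 0.10706778]
 [0.50199723 0.08915941]
 [0.54041874 0.26372427]
 [0.45905358 0.2816326 ]]
```

```bash
python3 - <<'E'
from m import *
E
echo
```

```text
ring side (239.58503401360542, 177.33673469387756) (233, 175, 15, 6) [0.47108739 0.18575362 0.072     ]
 brass 239.5 176.5 14 [0.47250522 0.19137286 0.072     ]
ring top (251.52292441140023, 233.55514250309787) (245, 227, 14, 14) [0.47410924 0.18947124 0.072     ]
 brass 251.625 233.72916666666666 48 [0.47360408 0.18915375 0.072     ]
(array([0.47315574, 0.19013411, 0.06994294]), np.float64(0.0019486373970761563))
key top px 394.75 218.0625 16
keytop [ 0.5254516  -0.23016423] ((0.5251905918121338, -0.22958718240261078), (0.005513413343578577, 0.021312160417437553), 19.178903579711914)
EighResult(eigenvalues=array([2.91742874e-06, 4.27384402e-05]), eigenvectors=array([[-0.96898951, -0.24710185],
       [-0.24710185,  0.96898951]]))
block ((0.5148313641548157, -0.2002447545528412), (0.04949737712740898, 0.12967032194137573), 18.825159072875977)
side key [[327, 244], [325, 250], [328, 263], [334, 266], [338, 258], [338, 251]]
box front ((0.480525404214859, 0.1853960156440735), (0.17874309420585632, 0.08331271260976791), 77.58719635009766)
[[0.42063206 0.10706778]
 [0.50199723 0.08915941]
 [0.54041874 0.26372427]
 [0.45905358 0.2816326 ]]
```

View pics/m.png

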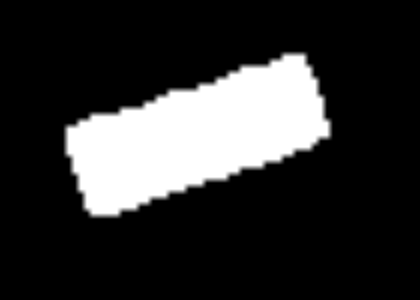

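```bash
cat >> h.py <<'E'
from scipy.spatial.transform import Rotation as Ro
def Rt(s=None):
    s=s or observe();return Ro.from_euler('xyz',s["tool_rot"]).as_matrix()
def want(yaw):  # tool x down, tool z at heading yaw(deg)
    a=np.radians(yaw);x=np.array([0,0,-1.]);z=np.array([np.cos(a),np.sin(a),0]);return np.c_[x,np.cross(z,x),z]
def rel(p,yaw,s=None):
    s=s or observe();R=Rt(s);rv=np.degrees(Ro.from_matrix(R.T@want(yaw)).as_rotvec());d=R.T@(np.asarray(p)-s["tool_pos"])*100
    return rv.round(2),d.round(2)
E
python3 - <<'E'
from h import *
s=observe();R=Rt();print(R.round(4));print(np.degrees(np.arctan2(R[1,2],R[0,2])))
for y in(18.8,198.8):print(rel([.5252,-.2303,.15],y,s))
E
```

```text
[[-1.000e-04  9.739e-01  2.268e-01]
 [ 9.000e-04  2.268e-01 -9.739e-01]
 [-1.000e+00  1.000e-04 -8.000e-04]]
-76.88998017385272
(array([-9.569e+01, -3.000e-02, -5.000e-02]), array([  7.65,  45.92, -18.13]))
(array([ 8.431e+01, -4.000e-02,  3.000e-02]), array([  7.65,  45.92, -18.13]))
```

>>> jog_arm:
  plan: [-8,0,0,0,5,-2,-0.2,-16,0,0,1,10,-4,-0.2,-24,0,0,2,14,-6,-0.2,-32,0,0,3,19,-7.5,-0.2,-40,0,0,4,23,-9,-0.2,-48,0,0,5,28,-11,-0.2,-56,0,0,6,32,-12.5,-0.2,-64,0,0,7,37,-14.5,-0.2,-72,0,0,7,41,-16,-0.2,-80,0,0,7.6,45.9,-18.1,-0.2]
  newtons: 40

```text
time: 1.2
tool_pos: [0.5238, -0.232, 0.1511]
tool_rot: [-1.048, 1.57, -0.988]
contact_force: [0.7, -1.1, 0.2]
opening: 0.0367
```

Run:
```python
from h import *
s=observe();print(s["time"],s["tool_pos"],s["opening"],s["contact_force"],rel([.5252,-.2303,.15],18.8,s))
c=cams.read_camera("top");crop(c,345,180,100,75,8,"pics/t3.png")
c=cams.read_camera("side");crop(c,250,100,180,200,3,"pics/s3.png")
```

```text
1.2 [ 0.52376841 -0.23195112  0.15110889] 0.03670418539497393 [ 0.72431886 -1.050963    0.15652447] (array([-1.537e+01,  1.000e-02,  3.000e-02]), array([0.11, 0.16, 0.15]))
```

View pics/s3.png

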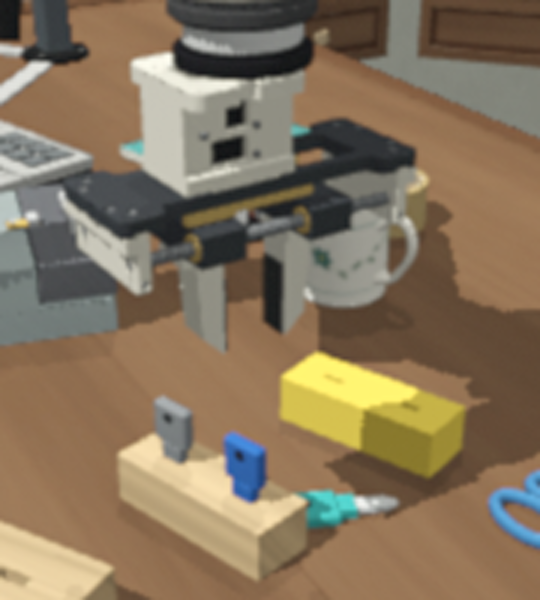

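>>> jog_arm:
  plan: [-8,0,0,0.1,0.16,0.15,-0.2,-15.4,0,0,0.1,0.16,0.15,-0.2,-15.4,0,0,3,0.16,0.15,-0.2,-15.4,0,0,6,0.16,0.15,-0.2,-15.4,0,0,6,0.16,0.15,-0.2]

```text
time: 1.8
tool_pos: [0.5207, -0.2304, 0.0875]
tool_rot: [2.303, 1.563, 2.625]
contact_force: [-0.4, 0.8, -0.7]
opening: 0.0366
```

Run:
```python
from h import *
s=observe();print(s["time"],s["tool_pos"],s["opening"],s["contact_force"],rel([.5252,-.2303,.045],18.8,s))
c=cams.read_camera("top");crop(c,345,180,100,75,8,"pics/t4.png")
c=cams.read_camera("side");crop(c,270,170,130,120,5,"pics/s4.png")
for d in(-.018,.018):
    for w in(-.0095,.0095):
        p=s["tool_pos"]+Rt(s)@[0,w,d];print(proj(c,p).round(1), ((proj(c,p)-[270,170])*5).round())
```

```text
1.8 [ 0.52072573 -0.23043182  0.08749965] 0.03660759247029069 [-0.4107855   0.83944273 -0.6858464 ] (array([-0.36, -0.31, -0.35]), array([ 4.25, -0.15,  0.45]))
[326. 249.] [280. 395.]
[318.6 245. ] [243. 375.]
[339.5 241.2] [348. 356.]
[332.1 237.4] [310. 337.]
```

View pics/s4.png

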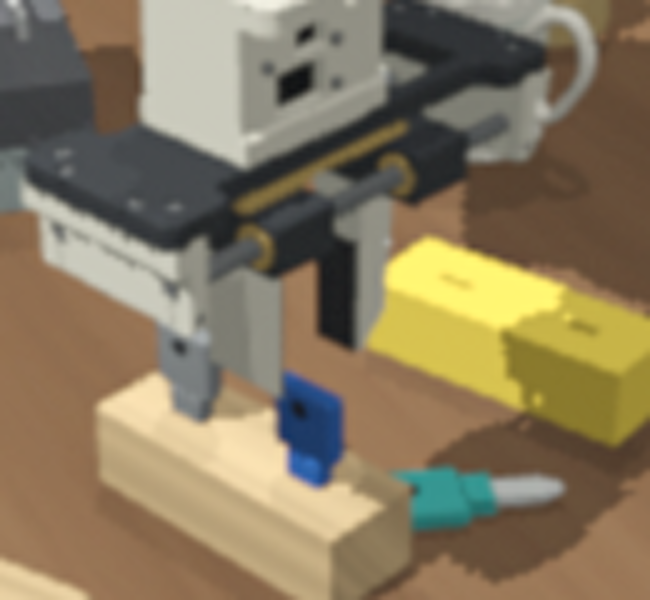

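Run:
```python
from h import *
s=observe();print(s["time"],s["tool_pos"],s["qvel"].round(3),rel([.5252,-.2303,.045],18.8,s))
c=cams.read_camera("side");R=want(18.8)
for z in(.078,.048,.036):
  for w in(-.015,.015):
    for d in(-.005,.005):
        p=np.array([.5252,-.2303,z])+R@[0,w,d];print(z,w,d, ((proj(c,p)-[270,170])*5).round())
```

```text
1.9 [ 0.52322823 -0.231729    0.09131858] [ 0.002 -0.026 -0.031 -0.    -0.002 -0.001] (array([-0.34, -0.04, -0.04]), array([4.63, 0.07, 0.24]))
0.078 -0.015 -0.005 [327. 405.]
0.078 -0.015 0.005 [345. 393.]
0.078 0.015 -0.005 [268. 374.]
0.078 0.015 0.005 [286. 363.]
0.048 -0.015 -0.005 [327. 472.]
0.048 -0.015 0.005 [345. 460.]
0.048 0.015 -0.005 [269. 440.]
0.048 0.015 0.005 [287. 429.]
0.036 -0.015 -0.005 [327. 498.]
0.036 -0.015 0.005 [345. 486.]
0.036 0.015 -0.005 [270. 465.]
0.036 0.015 0.005 [287. 454.]
```

>>> jog_arm:
  plan: [0,0,0,2,0.05,0.2,-0.2,0,0,0,4,0.05,0.2,-0.2,0,0,0,4.6,0.05,0.2,-0.2,0,0,0,4.6,0.05,0.2,-0.2]

```text
time: 2.35
tool_pos: [0.5254, -0.2305, 0.0457]
tool_rot: [-1.374, 1.571, -1.051]
contact_force: [-0.4, -0.1, 1.0]
opening: 0.037
```

Run:
```python
from h import *
s=observe();print(s["time"],s["tool_pos"],s["contact_force"])
c=cams.read_camera("side");crop(c,270,190,130,110,5,"pics/s5.png")
s=observe();print(s["time"],s["tool_pos"],s["contact_force"],rel([.5252,-.2303,.045],18.8,s))
```

```text
2.35 [ 0.52544622 -0.23053215  0.04565062] [-0.36295212 -0.13006088  1.01066773]
2.4 [ 0.52586887 -0.23075775  0.04627344] [0.1694745  0.21153832 0.29432812] (array([-0.3 ,  0.05,  0.07]), array([ 0.13,  0.06, -0.05]))
```

View pics/s5.png

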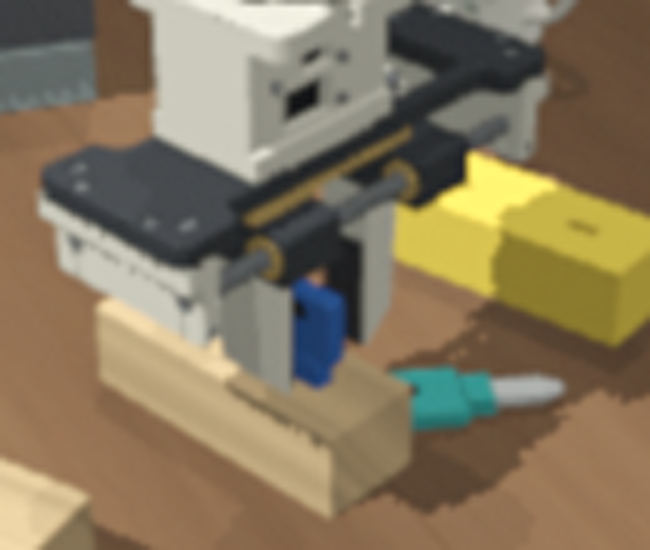

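>>> jog_arm:
  plan: [0,0,0,0.1,0,0,-1,0,0,0,0.1,0,0,-1,0,0,0,0.1,0,0,-1,0,0,0,0.1,0,0,-1,0,0,0,0.1,0,0,-1,0,0,0,0.1,0,0,-1]
  newtons: 55

```text
time: 3.0
tool_pos: [0.5255, -0.2304, 0.0445]
tool_rot: [-0.963, 1.57, -0.64]
contact_force: [-0.6, -0.3, 3.6]
opening: 0.0099
```

Run:
```python
from h import *
s=observe();print(s["time"],s["tool_pos"],s["contact_force"],s["torque"],s["opening"],rel([.5252,-.2303,.045],18.8,s))
```

```text
3.0 [ 0.52551053 -0.23041846  0.04449835] [-0.60997132 -0.27955108  3.57515891] [ 0.04225895 -0.06556077  0.03641475] 0.009887041127115264 (array([-0.29,  0.02,  0.03]), array([-0.05,  0.02, -0.03]))
```

>>> jog_arm:
  plan: [0,0,0,-1,0,0,-1,0,0,0,-2.5,0,0,-1,0,0,0,-5,0,0,-1,0,0,0,-9,0,0,-1,0,0,0,-13,0,0,-1,0,0,0,-13,0,0,-1,0,0,0,-13,0,0,-1]

```text
time: 3.7
tool_pos: [0.5255, -0.2304, 0.1752]
tool_rot: [-0.9, 1.569, -0.577]
contact_force: [-1.0, 1.4, -1.1]
opening: 0.0096
```

Run:
```python
from h import *
s=observe();print(s["time"],s["tool_pos"],s["contact_force"],s["torque"],s["opening"])
print(rel([.4735,.1895,.18],-12.4,s))
c=cams.read_camera("side");crop(c,270,120,130,150,4,"pics/s6.png")
```

```text
3.7 [ 0.52552455 -0.23041982  0.17523457] [-0.95141946  1.40686354 -1.0924062 ] [-0.04122541 -0.10588888 -0.0052932 ] 0.009621162403775186
(array([30.91,  0.1 ,  0.07]), array([-0.54, 41.47,  8.4 ]))
```

View pics/s6.png

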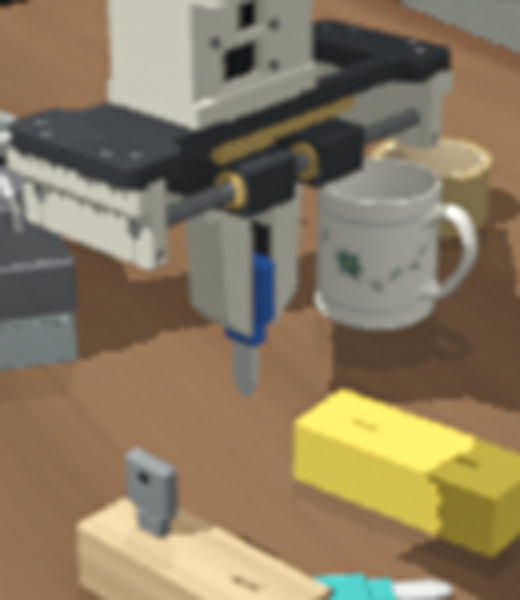

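>>> jog_arm:
  plan: [3,0,0,0,4,0.8,-1,6,0,0,0,8.5,1.7,-1,9,0,0,0,13,2.6,-1,12,0,0,0,17.5,3.5,-1,16,0,0,0,22,4.5,-1,20,0,0,0,26.5,5.4,-1,24,0,0,0,31,6.3,-1,27,0,0,0,35.5,7.2,-1,29,0,0,0,39.5,8,-1,30.9,0.1,0.1,0,41.4,8.4,-1]

```text
time: 4.75
tool_pos: [0.4715, 0.1918, 0.1724]
tool_rot: [3.118, 1.565, 2.903]
contact_force: [0.5, 0.0, -1.0]
opening: 0.0099
```

Run:
```python
from h import *
import pickle
c=cams.read_camera("side");c=cams.read_camera("side");c=cams.read_camera("side")
s=observe();print(s["time"],s["tool_pos"],s["contact_force"],s["qvel"].round(3),s["torque"],s["opening"])
print(rel([.4735,.1895,.18],-12.4,s))
c=cams.read_camera("side");t=cams.read_camera("top");pickle.dump((c,t,s),open("c1.pkl","wb"))
crop(c,200,90,120,120,5,"pics/s7.png");crop(t,210,190,90,75,8,"pics/t7.png")
```

```text
4.9 [0.47237041 0.18954363 0.17256259] [ 0.34269519 -0.47827619 -0.59803998] [-0.045 -0.009  0.004 -0.01   0.001 -0.022] [-0.04593758 -0.06287429 -0.0363211 ] 0.009763565765134282
(array([ 0.19, -0.29,  0.03]), array([-0.74,  0.02,  0.11]))
```

View pics/s7.png

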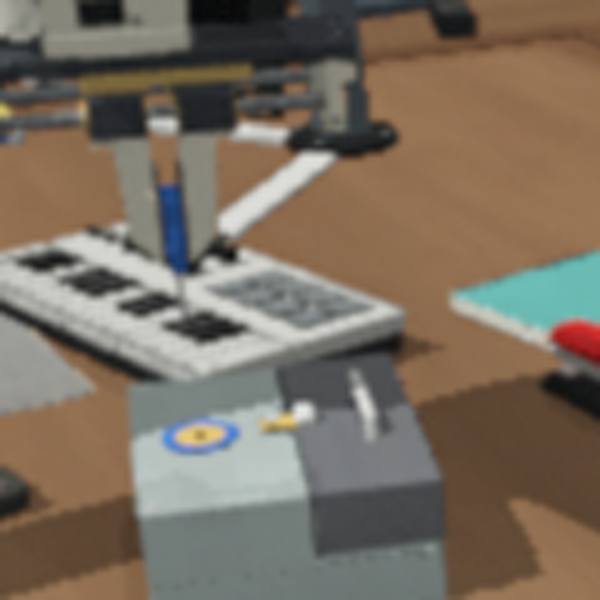

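View pics/t7.png

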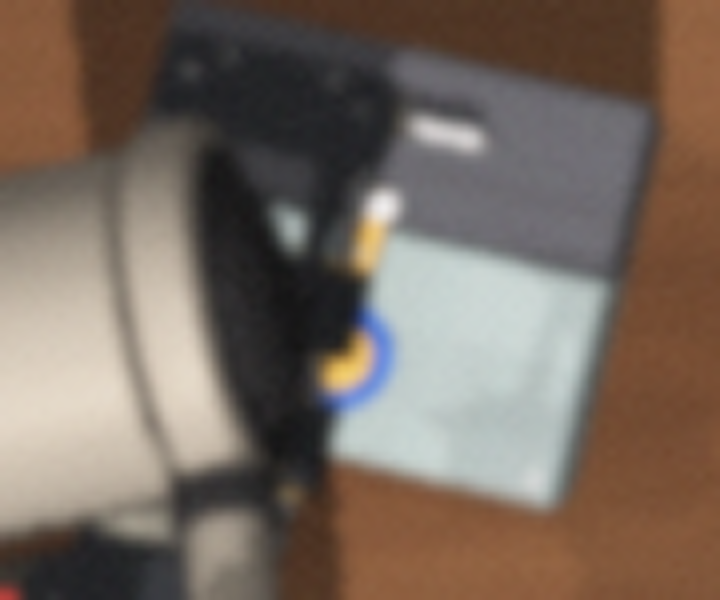

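>>> jog_arm:
  plan: [0,0,0,2,0,0.1,-1,0,0,0,4,0,0.1,-1,0,0,0,5.6,0,0.1,-1,0,0,0,5.6,0,0.1,-1]

```text
time: 5.4
tool_pos: [0.4731, 0.187, 0.1159]
tool_rot: [-2.938, 1.564, 3.128]
contact_force: [0.6, -0.5, 0.0]
opening: 0.0091
```

Run:
```python
from h import *
import pickle
for i in range(3):c=cams.read_camera("side")
s=observe();print(s["time"],s["tool_pos"],s["qvel"].round(3),s["contact_force"])
print(rel([.4735,.1895,.1165],-12.4,s))
c=cams.read_camera("side");pickle.dump((c,s),open("c2.pkl","wb"))
crop(c,205,135,80,70,9,"pics/s8.png")
p=s["tool_pos"];R=Rt(s)
for x in(.0085,.0365):
  q=proj(c,p+R@[x,0,0]);print(x,q.round(2),((q-[205,135])*9).round())
for p in([.4735,.1895,.072],[.471,.1858,.072]):
  q=proj(c,p);print(q.round(2),((q-[205,135])*9).round())
# box yaw by line fits in first top picture
S,t=pickle.load(open("c0.pkl","rb"))
hsv=cv2.cvtColor(t["image"],cv2.COLOR_RGB2HSV).astype(int)
g=cv2.cvtColor(t["image"],cv2.COLOR_RGB2GRAY).astype(float)
H=hsv[...,0].astype(float);sat=hsv[...,1].astype(float)
def edge(I,cols,r0,r1,z):
    pts=[]
    for u in cols:
        d=np.abs(np.diff(I[r0(u):r1(u),u]));k=d.argmax();a=d[max(k-1,0):k+2]
        pts.append((u,r0(u)+max(k-1,0)+(a*np.arange(len(a))).sum()/a.sum()+.5))
    w=np.array([onz(t,*q,z)[:2] for q in pts]);v=cv2.fitLine(w.astype(np.float32),cv2.DIST_HUBER,0,1e-4,1e-4).ravel();print(np.degrees(np.arctan(v[1]/v[0])),v)
    return pts
# front edge: from (220,238) to (280,253) ; panel/lid: (227,211)-(286,225)
print(edge(sat,range(224,276),lambda u:int(239+(u-220)*.24-5),lambda u:int(239+(u-220)*.24+6),.07)[::10])
print(edge(g,[u for u in range(230,284) if not 250<u<263],lambda u:int(211.5+(u-227)*.23-4),lambda u:int(211.5+(u-227)*.23+5),.07)[::10])
print(edge(sat,range(236,288),lambda u:int(190+(u-233)*.24-5),lambda u:int(190+(u-233)*.24+6),.073)[::10])
```

```text
5.55 [0.47502914 0.18809687 0.11868256] [ 0.008 -0.011 -0.007  0.001 -0.003  0.001] [-0.20397261  0.55236921 -0.33883915]
(array([-0.05, -0.08, -0.08]), array([ 0.22,  0.1 , -0.18]))
0.0085 [239.14 163.38] [307. 255.]
0.0365 [240.32 173.22] [318. 344.]
[240.06 176.67] [316. 375.]
[239.55 177.34] [311. 381.]
77.1854 [0.22179687 0.9750929  0.43241873 0.18158858]
[(224, np.float64(240.45275590551182)), (234, np.float64(242.7941176470588)), (244, np.float64(245.44573643410854)), (254, np.float64(247.78099173553719)), (264, np.float64(250.45275590551182)), (274, np.float64(252.69672131147541))]
77.38828 [0.2183428  0.97587216 0.5200004  0.17697373]
[(230, np.float64(211.66455696202533)), (240, np.float64(213.86764705882354)), (250, np.float64(216.59638554216866)), (272, np.float64(221.6888888888889)), (282, np.float64(224.3494623655914))]
77.3307 [0.2193235  0.9756522  0.5875424  0.16325521]
[(236, np.float64(189.3053097345133)), (246, np.float64(191.51652892561984)), (256, np.float64(194.1271186440678)), (266, np.float64(196.42561983471074)), (276, np.float64(198.71008403361344)), (286, np.float64(201.14462809917356))]
```

View pics/s8.png

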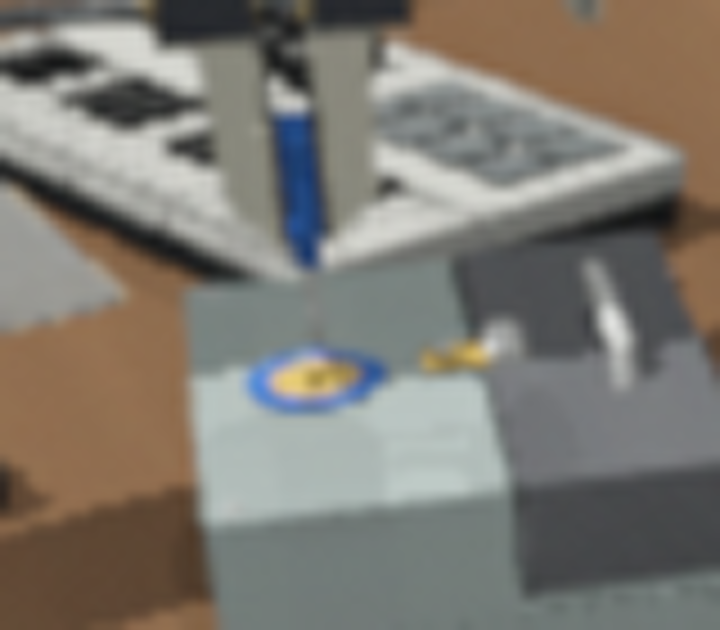

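```bash
cat >> h.py <<'E'
def avg(n=4):
    P=[]
    for i in range(n):
        cams.read_camera("side");P.append(observe()["tool_pos"])
    s=observe();print(np.array(P).round(4).tolist());s["tool_pos"]=np.mean(P,0);return s
E
python3 - <<'E'
from h import *
s=avg();print(s["time"],s["tool_pos"],s["qvel"].round(3),s["contact_force"],s["torque"])
print(rel([.4737,.1893,.1165],-12.7,s))
E
```

```text
[[0.4751, 0.1885, 0.119], [0.475, 0.1886, 0.119], [0.4749, 0.1888, 0.1189], [0.4747, 0.1888, 0.1187]]
5.8 [0.47494082 0.18868402 0.11889855] [0.004 0.004 0.002 0.001 0.    0.003] [-0.2639343   0.17736348 -0.70990028] [-0.03817404 -0.12949387  0.01009338]
(array([ 0.31, -0.06, -0.09]), array([ 0.24,  0.03, -0.13]))
```

>>> jog_arm:
  plan: [0.3,0,0,0.3,0.03,-0.13,-1,0.3,0,0,0.6,0.03,-0.13,-1,0.3,0,0,0.8,0.03,-0.13,-1,0.3,0,0,1.0,0.03,-0.13,-1,0.3,0,0,1.2,0.03,-0.13,-1,0.3,0,0,1.4,0.03,-0.13,-1,0.3,0,0,1.4,0.03,-0.13,-1]

```text
time: 6.5
tool_pos: [0.473, 0.1894, 0.1038]
tool_rot: [2.839, 1.568, 2.618]
contact_force: [-0.0, 0.1, 0.1]
opening: 0.0097
```

Run:
```python
from h import *
s=avg(3);print(s["time"],s["tool_pos"],s["tool_pos"][2]-.0365-.072,s["contact_force"],s["torque"],s["opening"])
print(rel([.4737,.1893,.1165],-12.7,s))
c=cams.read_camera("side");crop(c,205,135,80,70,9,"pics/s9.png")
```

```text
[[0.4731, 0.1894, 0.1039], [0.4732, 0.1894, 0.1041], [0.4733, 0.1894, 0.1041]]
6.65 [0.47318816 0.18939981 0.1040388 ] -0.00446120052592687 [0.38927752 0.14700013 0.12685962] [-0.05825129 -0.0748596   0.03961715] 0.009557471154888536
(array([ 0.01, -0.11, -0.07]), array([-1.25,  0.  ,  0.05]))
```

View pics/s9.png

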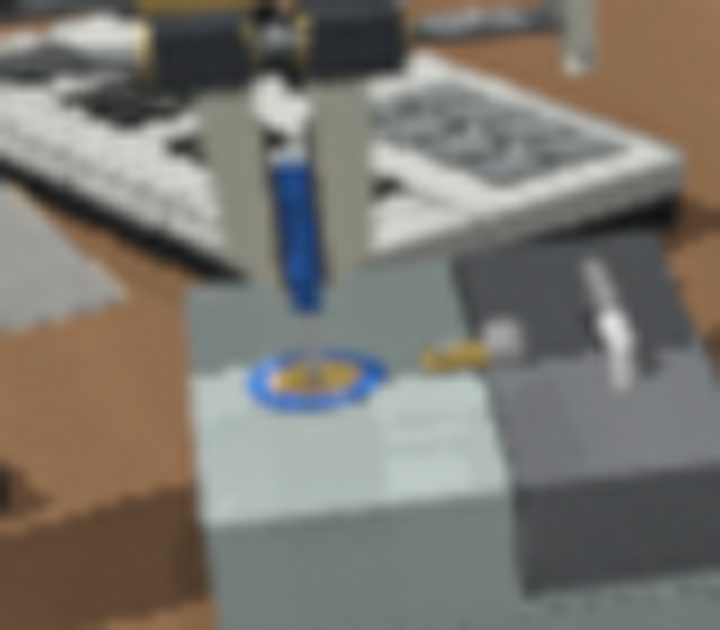

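>>> jog_arm:
  plan: [0,0,0,0.15,0,0,-1,0,0,0,0.3,0,0,-1,0,0,0,0.3,0,0,-1,0,0,0,0.3,0,0,-1]

```text
time: 7.1
tool_pos: [0.4731, 0.1894, 0.101]
tool_rot: [2.713, 1.568, 2.492]
contact_force: [-1.0, 0.3, -0.2]
opening: 0.0095
```

Run:
```python
from h import *
s=avg(3);print(s["time"],s["tool_pos"],s["tool_pos"][2]-.0365-.072,s["contact_force"],s["torque"],s["opening"])
print(Rt(s).T@s["contact_force"], rel([.4737,.1893,.1165],-12.7,s))
```

```text
[[0.4732, 0.1894, 0.1011], [0.4732, 0.1894, 0.1011], [0.4732, 0.1894, 0.1011]]
7.25 [0.47319274 0.1894156  0.10109176] -0.007408241828704823 [-0.11892832  0.10344238 -0.06565984] [-0.09021707 -0.14470914  0.04059873] 0.009624541491641318
[ 0.06603651  0.07470768 -0.13861251] (array([ 0.01, -0.12, -0.07]), array([-1.54,  0.  ,  0.05]))
```

>>> jog_arm:
  plan: [0,0,0,0.15,0,0,-1,0,0,0,0.3,0,0,-1,0,0,0,0.45,0,0,-1,0,0,0,0.45,0,0,-1]

```text
time: 7.65
tool_pos: [0.4734, 0.1897, 0.0965]
tool_rot: [2.308, 1.568, 2.087]
contact_force: [1.1, 2.2, 0.1]
opening: 0.0095
```

Run:
```python
from h import *
s=avg(3);print(s["time"],s["tool_pos"],s["tool_pos"][2]-.0365-.072,s["contact_force"],s["torque"],s["opening"])
print(Rt(s).T@s["contact_force"], rel([.4737,.1893,.1165],-12.7,s))
```

```text
[[0.4734, 0.1897, 0.0965], [0.4734, 0.1897, 0.0965], [0.4734, 0.1897, 0.0966]]
7.8 [0.47337449 0.18971139 0.09653328] -0.011966719289689863 [ 1.74452249  3.52953494 -0.77919437] [ 0.67463334 -0.39743696 -0.00656641] 0.009785985193792786
[0.78394687 3.8253152  0.92763703] (array([ 0.01, -0.1 , -0.1 ]), array([-2.  , -0.03,  0.04]))
```

>>> jog_arm:
  plan: [0,0,0,0.1,0.08,0.02,-1,0,0,0,0.25,0.1,0.02,-1,0,0,0,0.4,0.05,0.02,-1,0,0,0,0.4,0.05,0.02,-1]

```text
time: 8.2
tool_pos: [0.4738, 0.1897, 0.093]
tool_rot: [2.363, 1.569, 2.142]
contact_force: [-0.2, 0.1, 3.3]
opening: 0.0094
```

Run:
```python
from h import *
s=avg(3);print(s["time"],s["tool_pos"],s["tool_pos"][2]-.0365-.072,s["contact_force"],s["torque"],s["opening"])
print(Rt(s).T@s["contact_force"], rel([.4737,.1893,.1165],-12.7,s))
```

```text
[[0.4738, 0.1898, 0.093], [0.4738, 0.1898, 0.093], [0.4737, 0.1898, 0.093]]
8.35 [0.47376304 0.18976728 0.09299254] -0.015507461758106293 [-0.38231111  0.91036724  5.3662147 ] [-0.05437587 -0.08224846 -0.01201418] 0.010021082013150447
[-5.36451223  0.81051948 -0.57987698] (array([ 0.01, -0.07, -0.07]), array([-2.35, -0.04,  0.  ]))
```

>>> jog_arm:
  plan: [0,0,0,0.15,0.1,0,-1,0,0,0,0.3,-0.1,0,-1,0,0,0,0.4,0.1,0,-1,0,0,0,0.5,-0.1,0,-1,0,0,0,0.5,0,0,-1,0,0,0,0.5,0,0,-1]

```text
time: 8.95
tool_pos: [0.474, 0.19, 0.0884]
tool_rot: [1.841, 1.569, 1.62]
contact_force: [-0.7, -0.8, 8.4]
opening: 0.0097
```

Run:
```python
from h import *
s=avg(3);print(s["time"],s["tool_pos"],s["tool_pos"][2]-.0365-.072,s["contact_force"],s["torque"],s["opening"])
print(Rt(s).T@s["contact_force"], rel([.4737,.1893,.1165],-12.7,s))
```

```text
[[0.474, 0.1899, 0.0884], [0.474, 0.1899, 0.0884], [0.474, 0.1899, 0.0884]]
9.1 [0.47403557 0.18993931 0.08836159] -0.02013841083831463 [-0.62391683 -0.09596506  9.45452295] [ 0.1128558  -0.02994716  0.03135492] 0.00962384664465246
[-9.4546197  -0.21303644 -0.59267831] (array([ 0.01, -0.03, -0.11]), array([-2.81, -0.06, -0.02]))
```

>>> jog_arm:
  plan: [0,0,0,0.15,0.1,0,-1,0,0,0,0.3,-0.1,0,-1,0,0,0,0.4,0.1,0,-1,0,0,0,0.5,-0.1,0,-1,0,0,0,0.5,0,0,-1,0,0,0,0.5,0,0,-1]

```text
time: 9.7
tool_pos: [0.4742, 0.1905, 0.0837]
tool_rot: [1.593, 1.568, 1.371]
contact_force: [-1.2, 3.0, 11.1]
opening: 0.0095
```

Run:
```python
from h import *
s=avg(3);print(s["time"],s["tool_pos"],s["tool_pos"][2]-.0365-.072,s["contact_force"],s["torque"],s["opening"])
print(Rt(s).T@s["contact_force"], rel([.4737,.1893,.1165],-12.7,s))
c=cams.read_camera("side");crop(c,205,135,80,70,9,"pics/s10.png")
for x in(.0085,-.0335):
  q=proj(c,s["tool_pos"]+Rt(s)@[x,0,0]);print(((q-[205,135])*9).round())
```

```text
[[0.4742, 0.1905, 0.0837], [0.4742, 0.1905, 0.0837], [0.4742, 0.1905, 0.0837]]
9.85 [0.47418775 0.19053303 0.08367296] -0.02482703723428021 [-0.614288    2.26826513  9.85624446] [0.54634835 0.08793341 0.00917001] 0.00960827863765997
[-9.84974493  2.10767528 -1.09916372] (array([ 0.  , -0.01, -0.17]), array([-3.28, -0.12, -0.02]))
[316. 364.]
[299. 231.]
```

View pics/s10.png

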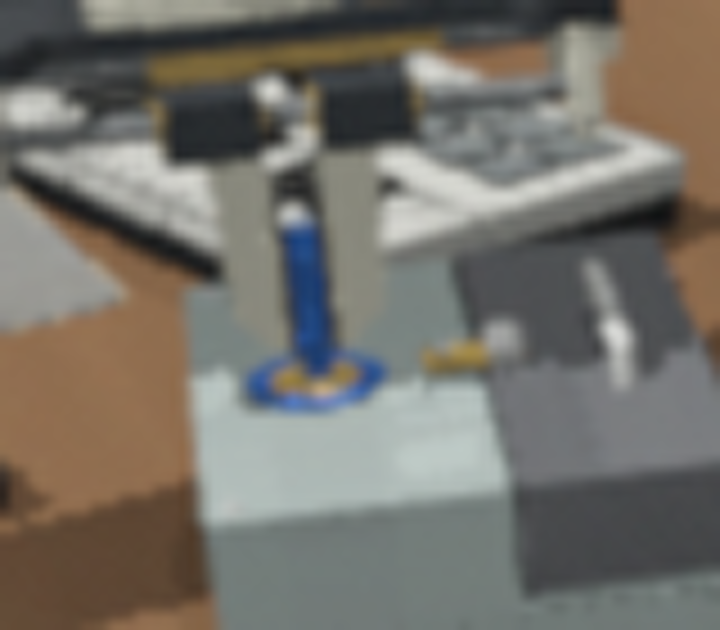

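>>> jog_arm:
  plan: [0,0,0,0.15,0.1,0,-1,0,0,0,0.3,-0.05,0,-1,0,0,0,0.4,0.1,0,-1,0,0,0,0.5,-0.05,0,-1,0,0,0,0.5,0.03,0,-1,0,0,0,0.5,0.03,0,-1]

```text
time: 10.5
tool_pos: [0.4741, 0.1905, 0.0799]
tool_rot: [1.499, 1.568, 1.278]
contact_force: [-4.2, -0.2, 23.2]
opening: 0.0096
```

Run:
```python
from h import *
s=avg(3);print(s["time"],s["tool_pos"],s["tool_pos"][2]-.0365-.072,s["contact_force"],s["torque"],s["opening"])
print(Rt(s).T@s["contact_force"], rel([.4737,.1893,.1165],-12.7,s))
c=cams.read_camera("side");crop(c,205,135,80,70,9,"pics/s11.png")
```

```text
[[0.4741, 0.1905, 0.0799], [0.4741, 0.1905, 0.0799], [0.4741, 0.1905, 0.0799]]
10.65 [0.47410952 0.19052819 0.07990749] -0.0285925093665493 [-5.22462164 -0.42020467 24.05962965] [0.06071182 0.81946804 0.02274174] 0.009752293155529782
[-24.0648725   -1.49359091  -4.99901188] (array([ 0.01,  0.01, -0.15]), array([-3.66, -0.12, -0.01]))
```

View pics/s11.png

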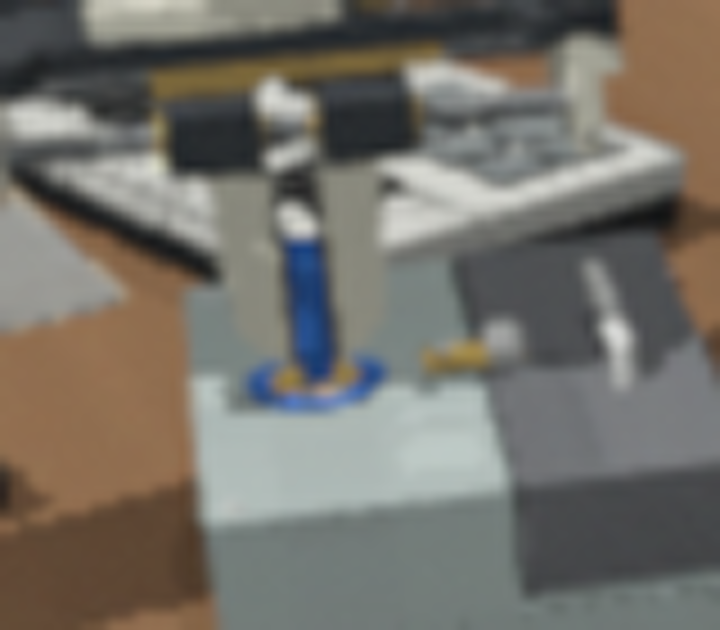

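>>> jog_arm:
  plan: [0,0,0,0.08,0.1,0,-1,0,0,0,0.08,-0.1,0,-1,0,0,0,0.08,0,0,-1]

```text
time: 11.0
tool_pos: [0.4742, 0.1906, 0.0798]
tool_rot: [1.357, 1.568, 1.136]
contact_force: [-7.4, -2.8, 29.8]
opening: 0.0094
```

Run:
```python
from h import *
s=avg(2);print(s["time"],s["tool_pos"],s["tool_pos"][2]-.0365-.072,s["contact_force"],s["torque"],s["opening"],s["qpos"])
```

```text
[[0.4741, 0.1905, 0.0798], [0.4741, 0.1906, 0.0798]]
11.1 [0.47414036 0.19054181 0.07980228] -0.028697719879777324 [-8.31310517 -0.79546402 29.32155258] [-0.06506787  1.20350306 -0.02536195] 0.009699946324651881 [0.23069629 0.48591186 1.75661395 0.00277645 0.89733921 0.45035543]
```

>>> jog_arm:
  plan: [0,0,0,-0.08,0,-0.06,-1,6,0,0,-0.08,0,-0.06,-1,12,0,0,-0.08,0,-0.06,-1,18,0,0,-0.08,0,-0.06,-1,24,0,0,-0.08,0,-0.06,-1,30,0,0,-0.08,0,-0.06,-1,30,0,0,-0.08,0,-0.06,-1]

```text
time: 11.8
tool_pos: [0.474, 0.1903, 0.0799]
tool_rot: [1.591, 1.568, 0.843]
contact_force: [-3.6, -2.8, 22.1]
opening: 0.0093
```

Run:
```python
from h import *
s=avg(2);R=Rt(s);print(s["time"],s["tool_pos"],s["contact_force"],s["torque"],s["opening"],s["qpos"],np.degrees(np.arctan2(R[1,2],R[0,2])))
c=cams.read_camera("side");crop(c,205,135,80,70,9,"pics/s12.png")
```

```text
[[0.474, 0.1903, 0.0799], [0.474, 0.1903, 0.0799]]
11.9 [0.47401214 0.19029369 0.07992532] [-4.09180398 -1.64479157 22.45422058] [-0.29947746  0.60128548  0.03504516] 0.009894845288573338 [0.23065078 0.48526065 1.75734278 0.0019278  0.89684568 0.97447871] -42.68703729035739
```

View pics/s12.png

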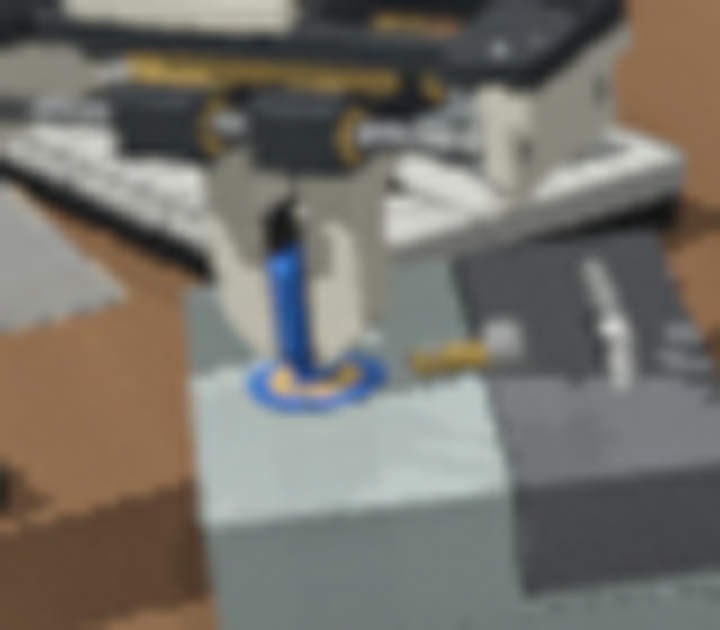

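>>> jog_arm:
  plan: [7,0,0,0,0,0,-1,14,0,0,0,0,0,-1,21,0,0,0,0,0,-1,28,0,0,0,0,0,-1,35,0,0,0,0,0,-1,42,0,0,0,0,0,-1,49,0,0,0,0,0,-1,55,0,0,0,0,0,-1,60,0,0,0,0,0,-1,60,0,0,0,0,0,-1]

```text
time: 12.95
tool_pos: [0.4739, 0.1901, 0.0799]
tool_rot: [2.621, 1.569, 0.827]
contact_force: [-4.2, -2.5, 22.1]
opening: 0.0097
```

Run:
```python
from h import *
s=avg(2);R=Rt(s);print(s["time"],s["tool_pos"],s["contact_force"],s["torque"],s["opening"],s["qpos"],np.degrees(np.arctan2(R[1,2],R[0,2])))
c=cams.read_camera("side");crop(c,205,135,80,70,9,"pics/s13.png")
c=cams.read_camera("top");crop(c,210,180,100,75,8,"pics/t13.png")
```

```text
[[0.4739, 0.1901, 0.0799], [0.4739, 0.1901, 0.0799]]
13.05 [0.4739049  0.19012449 0.07994112] [-3.83762565 -1.69914921 22.48684734] [-0.33637231  0.77444394  0.136916  ] 0.009289269527428042 [2.30556678e-01 4.85153300e-01 1.75745155e+00 1.56832745e-03
 8.97163175e-01 2.02156104e+00] -102.6729230613369
```

View pics/s13.png

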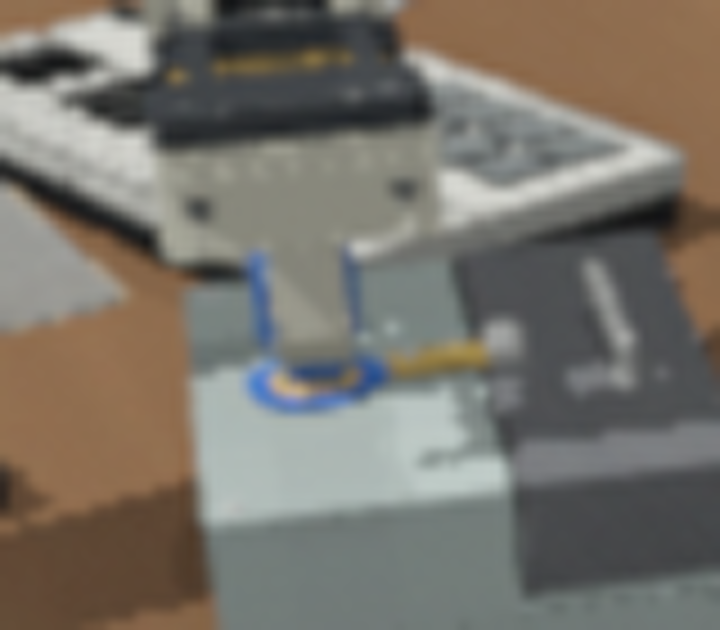

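>>> jog_arm:
  plan: [3,0,0,0,0,0,-1,5,0,0,0,0,0,-1,5,0,0,0,0,0,-1]

```text
time: 13.45
tool_pos: [0.474, 0.1904, 0.08]
tool_rot: [2.73, 1.568, 0.85]
contact_force: [-3.4, -1.2, 22.7]
opening: 0.0097
```

Run:
```python
from h import *
T=[]
for i in range(3):
    cams.read_camera("top");T.append(observe()["torque"][2])
s=observe();R=Rt(s);print(T,s["time"],s["tool_pos"],s["contact_force"],s["torque"],s["opening"],np.degrees(np.arctan2(R[1,2],R[0,2])))
```

```text
[np.float64(0.11619136839001107), np.float64(0.12129367254387229), np.float64(0.12399020328941769)] 13.6 [0.47402274 0.19038151 0.07993748] [-2.73417205 -1.2833644  22.20576882] [-0.19459624  0.75020822  0.1239902 ] 0.00958101061508668 -107.66242136684394
```

>>> jog_arm:
  plan: [2,0,0,0,0,0,-1,4,0,0,0,0,0,-1,4,0,0,0,0,0,-1]
  newtons: 60

```text
time: 13.9
tool_pos: [0.474, 0.1903, 0.08]
tool_rot: [2.714, 1.568, 0.765]
contact_force: [-2.9, -1.3, 22.6]
opening: 0.0097
```

Run:
```python
from h import *
T=[]
for i in range(3):
    c=cams.read_camera("side");T.append(observe()["torque"][2])
s=observe();R=Rt(s);print(T,s["time"],s["tool_pos"],s["contact_force"],s["torque"],s["opening"],np.degrees(np.arctan2(R[1,2],R[0,2])))
crop(c,205,135,80,70,9,"pics/s14.png")
crop(cams.read_camera("top"),210,180,100,75,8,"pics/t14.png")
```

```text
[np.float64(0.3305701726727699), np.float64(0.26749389861089196), np.float64(0.27158498693999567)] 14.05 [0.47402492 0.19030743 0.07994247] [-3.78680378 -1.74642377 22.35906315] [-0.18726499  0.73947906  0.27158499] 0.01013584416846432 -111.64047024364642
```

View pics/s14.png

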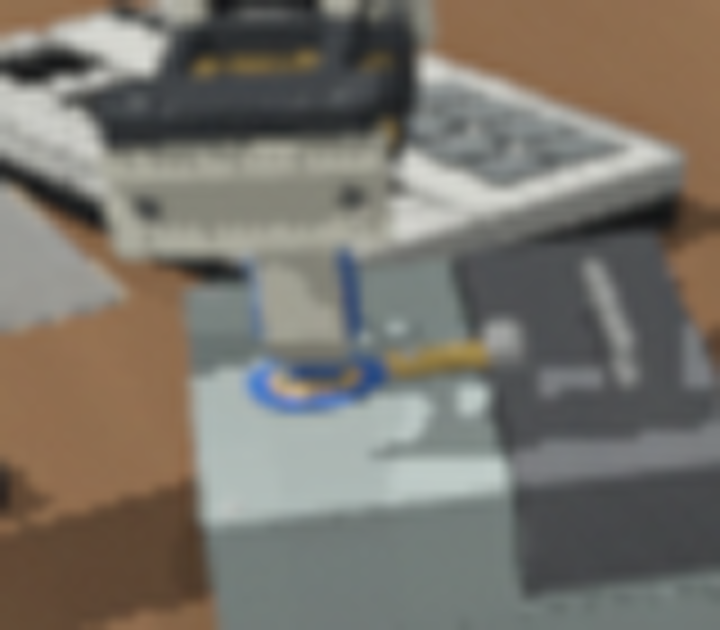

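View pics/t14.png

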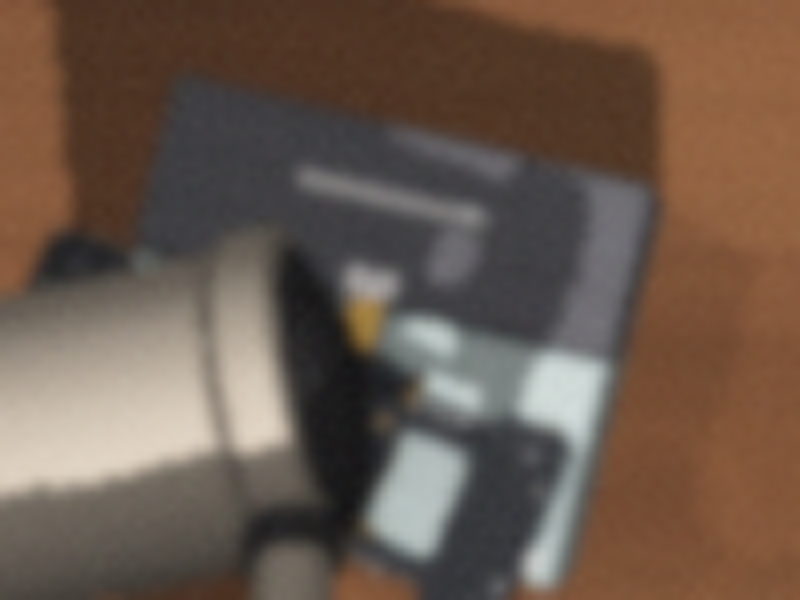

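The torque has risen to about 0.27 N·m, so the plug is at its stop. The bolt is drawn toward the lock and the shoulder is on the face under about 22 N. I'll check the bystanders next, then hand in.

Run:
```python
from h import *
for i in range(6): c=cams.read_camera("side")
s=observe();print(s["time"],s["tool_pos"],s["contact_force"],s["torque"],s["opening"])
cv2.imwrite("pics/side_end.png",c["image"][:,:,::-1])
```

```text
14.4 [0.47402837 0.19030879 0.07994161] [-3.45956409 -1.42304927 22.45126796] [-0.21260752  0.62350437  0.29702178] 0.009587959184010753
```

View pics/side_end.png

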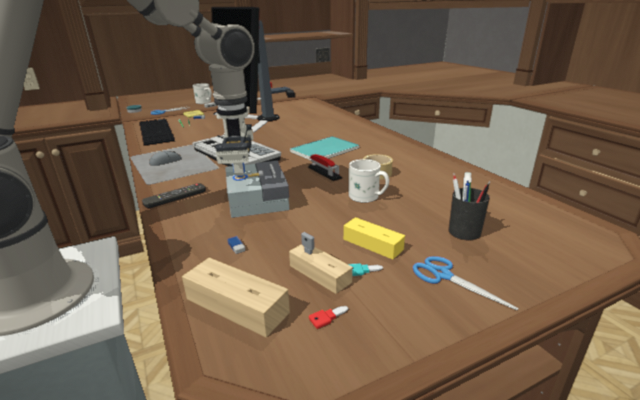

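The picture shows the grey key in the block at (307,242). The mug (365,180), eraser (236,244) and stapler (323,165) are where they started, and the arm is holding steady.

```bash
python3 -c "
from cell import robot;print(robot.hand_in())"
```

```text
the job is handed in; nothing more can be done
None
```

I took the blue key from the smaller wooden block and pushed it into the lock with small rocking moves. Once it was home I turned it clockwise and handed in at about 14.4 s, still gripping it.

- **Fully home:** the blade is about 28.5 mm in by the arm's height reading, against 28 mm nominal. When I pushed harder, the force rose from 24 to 29 N with only about 0.1 mm more travel. I held it with about 22 N at the end.
- **Turned:** the hand turned about 99°, which allows for the play in the slot. The turning torque then jumped from about 0.12 to 0.27–0.30 N·m, so the plug is at its stop, and the side view shows the bolt drawn towards the lock.
- **Bystanders:** the mug, eraser and stapler look unmoved and the grey key is still in its slot.
- **Look-alikes:** the red and turquoise look-alike keys, which looked upright in the first pictures, now lie on the worktop. The turquoise one was already down when the arm had only reached a point above the block, and I felt no contact with either.
- **Small mismatches:** the camera estimates of the lock position differed by up to about 2 mm (4–5 mm in y from the side camera), and the key settled about 1 mm from my estimate. The arm's height reading while seated was about 0.5 mm below the expected value.

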